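# Close an air-sampling filter holder with the press tool

### The job

The filter already lies in the air-sampling holder; close it. Set the inlet cap, collar up, level on the holder's three sprung catches and let it go, and stand the press tool, which lies on its side, upright on its foot on the bench and let it go; then take the tool again and with it, not with the fingers, press the cap down until it has snapped in under all three catches, fully home and level. Finish with the press tool standing upright on the bench clear of the holder, and leave the other things on the bench where they are.

Things in the scene. Friction and masses are not known exactly. Their poses are not given: they have to be found in the camera images.
- holder_seat (a point): Centre of the filter seat of the round aluminium holder: the white filter on the floor of its recess, 22 mm above the bench; z up. The holder is fixed: foot 96 mm across and 8 mm high, body 76 mm across with its top 28 mm above the bench, recess 53 mm across and 6 mm deep. A brass hose barb sticks out 26 mm from the body along this point's +x, 15 mm above the bench.
- catch_ring (a point): Centre of the circle of the three steel spring catches, level with their tops, 38.5 mm above the bench. The catches, 10 mm wide, stand round the recess at 0, 120 and 240 degrees from +x. Their tops leave a circle 57 mm across; ramps lead from there down and inward to hooked noses on a circle 46 mm across, 9.6 mm below this point.
- cap_mid (a point): Centre, half-way up, of the white plastic inlet cap, 22 mm high: flange 50 mm across and 6 mm thick with bevelled edges below, collar 38 mm across and 16 mm high above, to hold it by. z is its axis, out of the mesh end. Starts flange down on the bench. Resting centred on the catch ramps this point is 20 mm (within 2) above holder_seat; snapped home 11 mm. Mass about 0.04 kg.
- cap_rim (a point): Centre of the cap's top, level with the collar's rim; a steel mesh lies 2 mm below it. Snapped home it is 22 mm above holder_seat. Pressed on the rim, within about 3 mm of centre, the cap yields to about 10 N (8 to 15) until it has gone down some 4 to 6 mm, jumps the rest of the way home as the catches close over the flange, and there stops hard.
- press_tool_mid (a point): Middle of the press tool's axis, 36 mm from either end; z runs from foot to handle end. Flat eight-sided steel foot 42 mm across flats, 14 mm thick; plain round black handle 26 mm across, 58 mm long. It starts lying on the foot's edge and the handle's end, the handle dipping 8 degrees and pointing away from the robot to within 30 degrees. Standing, this point is 36 mm up.
- press_tool_face (a point): Centre of the flat face of the press tool's foot, which presses on the cap and on which the tool stands. Mass of the tool about 0.2 kg, its centre of mass only about 17 mm from this face: let go with the foot's edge on the bench and leaning up to about 25 degrees, it rocks upright by itself.
- catch1 (a joint): Spring catch at 0 degrees (over the hose barb): 0 when closed, grows in rad as it is pushed outward, about 0.12 as the flange passes; when the cap is home it is back within 0.06 of 0.
- catch2 (a joint): Spring catch at 120 degrees, anticlockwise from above; as catch1.
- catch3 (a joint): Spring catch at 240 degrees, anticlockwise from above; as catch1.
- filter_dish: Bystander: closed petri dish, 92 mm across and 15 mm high, behind the holder; origin at the centre of its underside.
- forceps: Bystander: fine steel forceps lying flat, 111 x 14 x 6 mm, behind the holder; origin at the centre of the underside.
- timer: Bystander: small white bench timer, 39 x 64 x 64 mm, behind the work; origin at the centre of the underside.
- eraser: Bystander: rubber eraser, 60 x 21 x 13 mm, to the right behind; origin at the centre of the underside.
- slip_box: Bystander: small clear square box, 34 x 34 x 18 mm, in front of the holder; origin at the centre of the underside.
There are look-alikes about, which are no part of the job. Leave any red look-alike of the part that bears cap_mid alone. What is shaped like the part that bears press_tool_mid but turquoise is not meant.

How it is judged:
By the outcome, as a careful person would: the job done as asked, in the order asked, and still so for the second after the job is handed in, with the robot touching nothing.
It also fails if it takes over 72 s, if anything falls off the work surface, if the arm or the gripper's body presses on something with over 40 N, if the wrist force passes 120 N, or if a joint passes its speed limit or range.

### The arm

A 6-joint arm with a two-finger parallel gripper is mounted at the origin on a cart in front of the work surface, level with it; the furniture and walls round the work are solid. World frame = base frame: x ahead of the robot, y to its left, z up, the work surface at z = 0. Lengths are in m, angles in rad, forces in N, time in s.
With the tool pointing down it reaches from about 0.35 to 0.85 m from the base axis. Payload 8.1 kg.
Tool frame: the origin (TCP) lies midway between the tips of the shut fingers; the grasp point (between the pads) lies 19 mm behind it (robot.tcp_to_grasp is the z of the grasp point in the tool frame, in m); z points along the fingers, y is the line along which they close (so a half turn about z gives the same grasp; the last joint's range is limited). The gripper opens to 85 mm and grips with 20 to 120 N. Pads are 22 mm wide; open, the fingers measure 114 mm over their backs; the gripper's body (76 mm by 85 mm) begins 54 mm behind the grasp point. The pads swing forward as they close: fully open they stand 13 mm farther back than shut.
Start: joints at [-1.361, 0.13, 1.488, -0, 1.523, -0.085], TCP at [0.174, -0.574, 0.231] pointing down, gripper open.
Joint ranges: [-2.96, 2.96], [-0.89, 2.26], [0.02, 2.5], [-1.34, 4.48], [0, 2.73], [-2.66, 2.66]. Speed limits (rad/s): [2.39, 2.39, 2.79, 3.14, 3.14, 3.14].

### API

Orientations are given as a rotation vector (axis times angle).
In Python, from bench import robot gives the robot as it stands.
- The arm moves only by the tool carry_out, never from a script. Its argument "commands" is a list of rows, each a list of 5 numbers: the opening, from 0 (shut) to 1 (fully open), then the shift along the tool's x, y, z in mm, then the turn about the tool's z in degrees. In form: [[jaw, tx, ty, tz, yaw], ...]. A call has 1 to 20 rows; each row shifts and turns the commanded pose from where the row before left it, along the tool's axes as they then stand; what a row does not reach is not made up. A row lasts 1/10 s, in which the tool goes at most 50 mm and 8.59 degrees, less where a joint would pass 70% of its speed; a pose out of reach is approached as far as the arm can. A call is refused whole if a number of a shift passes 50 or a number of a turn 8.59, either way. A call with a gripper value outside its range is refused whole. The fingers move at their own pace and stop on an object; "grip_force" is the grip in N (left out, the last holds). Time passes only in rows, so rows that do not move let the fingers close. It gives the time, the measured TCP pose, the force, the opening and the grip force at its end, in the units of the state.
- robot.sense(): the state, without advancing time (a new reading comes with each control period).
- robot.snapshot(name): name is "scene" or "top" or "wrist"; returns (picture, depth): 384x512x3 uint8, red, green, blue; 384x512 float32, m along the optical axis (not along the pixel's ray), 0 where there is no reading.
- robot.get_calibration(name): a dict with "fovy" (degrees; the focal length in pixels is half the picture's height over the tangent of half this angle, whatever the lens; pixels are square), "cx", "cy" (the principal point, pixels), "rvec" (rotation vector, rad) and "tvec" (3), from world to camera coordinates, as OpenCV has them. Camera axes: x right, y down, z forward; pixel columns grow to the right and rows downward; lengths in m; the calibration is good to about 2 mm. A picture is of the moment at which its call begins: read the wrist's pose just before it. get_calibration takes no time and is no camera call; for the wrist camera it gives the pose at the moment of the call.
- robot.close_job(): hands the job in; it is judged then, once.
The state is a dict: "time_s": time; "joint_positions": joint angles; "qvel": joint speeds; "effort": joint torques, N m; "tcp_pos": TCP position; "ee_rot": TCP orientation; "force": force on the tool from outside, world axes, zero at the start; "moment": the same for the moment, N m; "finger_gap": finger opening in m; "grasp_force": force on a finger pad.
Only numpy, scipy, OpenCV 4.12 (cv2) and the standard library are available. Lean on these libraries where they do the work, as an engineer would, in place of code of your own. Each camera call takes 0.05 s, during which the arm holds its last target. There are 200 camera calls.

## Working session

There is one attempt and no reset: what is moved stays moved. The work goes in short steps, Python scripts to look and compute and a tool call to move; the robot and the scene stay as the last step left them, time stands still between calls to the robot, and variables do not carry over. Pictures are saved under pics/ and viewed, at most 10 in all, crops included, and the job is handed in when it is done.

Besides the shell and the picture viewer there is one more tool, called by a JSON object that holds its "op" and its "data", one argument or row to a line. carry_out: Moves the arm, as the interface text tells. Its arguments: {"type":"object","properties":{"commands":{"type":"array","items":{"type":"array","items":{"type":"number"}}},"grip_force":{"type":"number"}},"required":["commands"]}

```bash
mkdir -p pics
cat > h.py <<'E'
import numpy as np, cv2
from scipy.spatial.transform import Rotation as R
from bench import robot
def snap(n,fn=None):
    c=robot.get_calibration(n); p,d=robot.snapshot(n)
    if fn: cv2.imwrite('pics/'+fn,p[:,:,::-1])
    return c,p,d
def cloud(c,d):
    f=d.shape[0]/2/np.tan(np.radians(c['fovy'])/2)
    v,u=np.mgrid[:d.shape[0],:d.shape[1]]
    P=np.stack([(u-c['cx'])/f*d,(v-c['cy'])/f*d,d],-1)
    M=R.from_rotvec(np.ravel(c['rvec'])).as_matrix()
    W=(P-np.ravel(c['tvec']))@M
    W[d<=0]=np.nan
    return W
E
python3 - <<'E'
from h import *
for n in('top','scene'):
    c,p,d=snap(n,n+'.png'); np.savez(n+'.npz',W=cloud(c,d),p=p); print(n,c)
print(robot.sense(),robot.tcp_to_grasp)
a=cv2.imread('pics/top.png');cv2.imwrite('pics/top2.png',cv2.resize(a,(800,600)))
E
```

```text
top {'fovy': 48.45753700726188, 'cx': 258.21203417839547, 'cy': 191.6423970963561, 'rvec': array([ 2.17358769, -2.17404004,  0.05001422]), 'tvec': array([-0.05904973,  0.56743634,  1.01805123])}
scene {'fovy': 49.58070153816289, 'cx': 251.4672365405463, 'cy': 193.11440194734175, 'rvec': array([ 0.8430214 , -2.22696985,  1.43671712]), 'tvec': array([0.39358614, 0.25153252, 0.69711723])}
{'time_s': 0.1, 'joint_positions': array([-1.36138866e+00,  1.31079946e-01,  1.48915091e+00,  1.66991987e-05,
        1.52298463e+00, -8.53914329e-02]), 'qvel': array([-0.00097189, -0.00182668, -0.00260559, -0.0008208 ,  0.00128001,
        0.00033038]), 'effort': array([ 1.14229875e-03, -5.70949996e+01, -5.01942337e+01, -1.77132492e-04,
        8.07210978e-03,  2.92059769e-05]), 'tcp_pos': array([ 0.17426098, -0.57363727,  0.23036341]), 'ee_rot': array([-3.10592331e+00, -4.61155040e-01,  1.31748401e-04]), 'force': array([ 0.43502041,  0.46531119, -0.41068488]), 'moment': array([ 0.01099585, -0.02673692,  0.01144216]), 'grasp_force': 0.0, 'finger_gap': 0.08510962438378478} -0.0187
```

View pics/top2.png

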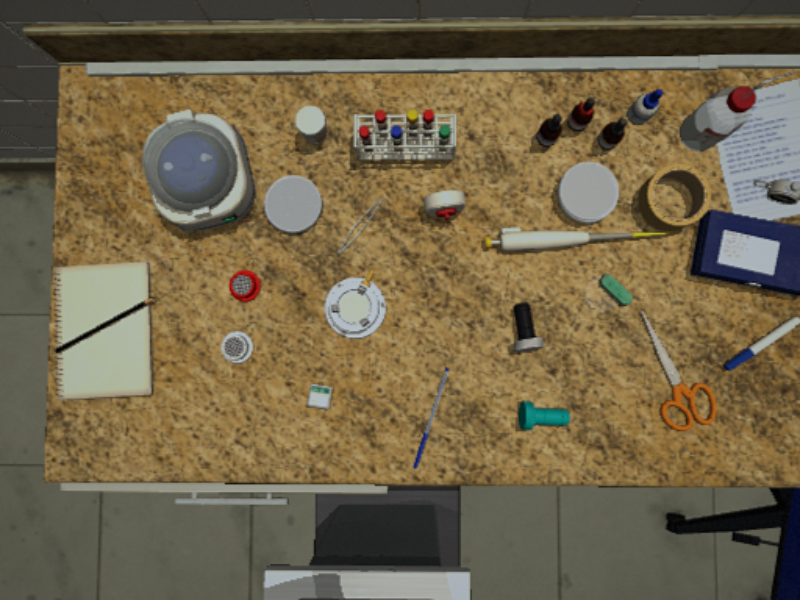

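View pics/scene.png

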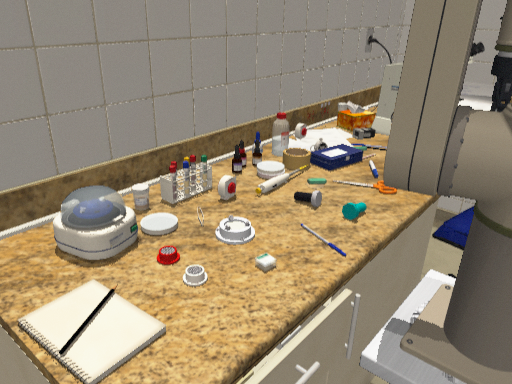

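The top view (800x600) shows the white cap at (236,347), the holder at (355,307) with its barb towards (370,275), and the black tool with its foot at (528,344) and handle end at (523,307). I'll locate these with depth.

Run:
```python
from h import *
z=np.load('top.npz');W=z['W'];p=z['p'].astype(int)
def reg(u,v,r,zl,zh):
    u=int(u*.64);v=int(v*.64); w=W[v-r:v+r,u-r:u+r].reshape(-1,3); c=p[v-r:v+r,u-r:u+r].reshape(-1,3)
    m=(w[:,2]>zl)&(w[:,2]<zh); return w[m],c[m]
print('bench',np.nanmedian(reg(450,350,10,-.1,.1)[0],0))
def fit(w):
    (x,y),r=cv2.minEnclosingCircle((w[:,:2]*1000).astype(np.float32)); return x,y,2*r,len(w),w.mean(0)*1000
print('cap top',fit(reg(236,347,16,.014,.04)[0]))
print('cap all',fit(reg(236,347,16,.0035,.04)[0]))
print('holder body top',fit(reg(355,307,26,.024,.033)[0]))
print('holder foot',fit(reg(355,307,24,.005,.011)[0]))
print('catch',)
w,c=reg(355,307,26,.033,.05); print((w*1000).round())
w,c=reg(370,275,8,.008,.022); m=(c[:,0]>c[:,2]+60); print('barb',(w[m]*1000).round())
w,c=reg(527,327,24,.006,.06); print('tool',len(w)); 
q=w*1000
d=c.sum(1)<200
h=q[d]; f=q[~d]; print(len(h),len(f)); 
print('handle',h.mean(0),h.min(0),h.max(0)); print('foot',f.mean(0),f.min(0),f.max(0))
r=cv2.minAreaRect(q[:,:2].astype(np.float32)); print(r)
print(cv2.minAreaRect(h[:,:2].astype(np.float32)))
```

```text
bench [ 0.49016615 -0.13074271  0.00151331]
cap top (494.4306640625, 204.26055908203125, 39.61985778808594, 208, array([494.27580319, 203.40594845,  21.77116636]))
cap all (493.7676086425781, 206.03854370117188, 106.19585418701172, 420, array([495.42021286, 203.29483901,  13.90366063]))
holder body top (562.2291259765625, 13.116029739379883, 89.0727310180664, 528, array([556.00066801,  17.29823635,  27.976015  ]))
holder foot (560.7714233398438, 23.56965446472168, 143.12864685058594, 320, array([554.86902858,  14.34517251,   8.54293374]))
catch
[[590.  25.  33.]
 [590.  23.  34.]
 [590.   1.  34.]
 [587.   8.  40.]
 [584.   8.  43.]
 [585.   6.  38.]
 [584.   3.  39.]
 [582.  10.  36.]
 [582.   8.  35.]
 [582.   5.  40.]
 [582.   3.  41.]
 [582.   1.  39.]
 [580.   8.  35.]
 [580.   6.  37.]
 [580.   3.  37.]
 [580.   1.  34.]
 [578.   3.  35.]
 [578.  -6.  34.]
 [575.  40.  34.]
 [570. -16.  34.]
 [566.  52.  34.]
 [566.  -9.  33.]
 [558.  54.  33.]
 [558.  49.  37.]
 [558.  46.  39.]
 [558.  44.  34.]
 [558. -18.  35.]
 [556.  49.  37.]
 [556.  46.  40.]
 [556.  44.  37.]
 [553.  4
[... 515 characters left out ...]
2.]
 [606.  -2.  19.]
 [603.  -3.  20.]
 [603.  -7.  20.]
 [601.  -0.  21.]
 [601.  -5.  20.]
 [599.   0.  18.]
 [598.  -3.  19.]
 [598.  -5.  20.]
 [596.   5.  19.]
 [596.  -3.  22.]
 [593.  -3.  22.]]
tool 403
265 138
handle [ 530.81062113 -244.12805207   27.6318475 ] [ 484.18564953 -269.69312405    6.80966416] [ 563.85735064 -229.46041991   37.45396136]
foot [ 503.80740948 -249.77162611   35.47570055] [ 469.60512211 -301.74386989    6.14085284] [ 581.99203291 -197.71071761   47.85001403]
((527.1641235351562, -247.38433837890625), (111.93087005615234, 101.8230972290039), 3.63740873336792)
((525.0120239257812, -242.69003295898438), (74.94187927246094, 39.42920684814453), 12.380212783813477)
```

```bash
cat >> h.py <<'E'
def plan(x=None,y=None,z=None,head=None):
    s=robot.sense(); T=s['tcp_pos']*1000; M=R.from_rotvec(s['ee_rot']).as_matrix()
    h=np.degrees(np.arctan2(M[1,0],M[0,0])); yaw=0 if head is None else h-head
    M2=M@R.from_rotvec([0,0,np.radians(yaw)]).as_matrix()
    t=np.array([T[i] if a is None else a for i,a in enumerate((x,y,z))])
    print('t',round(s['time_s'],2),'tcp',T.round(1),'head',h.round(2),'F',s['force'].round(1),'gap',round(s['finger_gap']*1000,1),'yaw',round(yaw,2),'shift',(M2.T@(t-T)).round(1))
E
python3 - <<'E'
from h import *
plan(470,-245,230,7.5)
c=robot.get_calibration('wrist'); M=R.from_rotvec(np.ravel(c['rvec'])).as_matrix(); print('cam',-M.T@np.ravel(c['tvec']),M,c['fovy'])
E
```

```text
t 0.1 tcp [ 174.3 -573.6  230.4] head 16.89 F [ 0.4  0.5 -0.4] gap 85.1 yaw 9.39 shift [ 336.1 -287.2    0.8]
cam [ 0.25100198 -0.5515962   0.37289664] [[ 0.28988883 -0.95705938 -0.00134754]
 [-0.91014276 -0.2761129   0.30887186]
 [-0.29598078 -0.08831205 -0.95110271]] 63.982702369082936
```

{"op": "carry_out", "data": {
  "commands": [
    [1, 0, 0, 0, 8.5],
    [1, 48, -41, 0, 0.9],
    [1, 48, -41, 0, 0],
    [1, 48, -41, 0, 0],
    [1, 48, -41, 0, 0],
    [1, 48, -41, 0, 0],
    [1, 48, -41, 0, 0],
    [1, 48, -41, 0, 0],
    [1, 0, 0, 0, 0],
    [1, 0, 0, 0, 0]
  ]
}}

```text
time_s: 1.1
tcp_pos: [0.4085, -0.3124, 0.2309]
ee_rot: [-3.134, -0.21, 0.001]
force: [-0.1, -0.4, -0.3]
finger_gap: 0.0854
grasp_force: 0.0
```

Run:
```python
from h import *
c,p,d=snap('wrist','w1.png'); W=cloud(c,d); np.savez('w1.npz',W=W,p=p)
a=cv2.resize(p[:,:,::-1],(800,600));cv2.imwrite('pics/w1b.png',a)
plan(540,17,200,-25)
w=W.reshape(-1,3)*1000
b=(np.abs(w[:,0]-520)<60)&(np.abs(w[:,1]+245)<45)
print('bench',np.nanmedian(w[b&(w[:,2]<6)],0))
m=b&(w[:,2]>6); q=w[m]; 
q0=cv2.minAreaRect(q[:,:2].astype(np.float32)); print(q0,q[:,2].max())
# profile along heading 7.5
for x0 in range(460,590,8):
    k=q[(q[:,0]>=x0)&(q[:,0]<x0+8)]
    if len(k)>5: print(x0+4,len(k),'y',k[:,1].min().round(1),k[:,1].max().round(1),'ztop',np.percentile(k[:,2],98).round(1))
```

```text
t 1.15 tcp [ 407.8 -313.4  230.9] head 7.56 F [-0.1 -0.7  0.1] gap 85.4 yaw 32.56 shift [ -19.8 -355.4   30.8]
bench [ 5.17128971e+02 -2.54583065e+02 -1.87320942e-01]
((527.3245239257812, -245.79371643066406), (74.60030364990234, 42.10079574584961), 7.722684383392334) 45.13343740517887
488 88 y -261.7 -229.4 ztop 33.8
496 349 y -271.3 -228.8 ztop 44.0
504 332 y -270.7 -228.5 ztop 43.3
512 201 y -269.6 -234.7 ztop 41.5
520 204 y -259.9 -233.9 ztop 32.5
528 213 y -258.7 -233.5 ztop 31.1
536 213 y -257.8 -230.8 ztop 30.6
544 218 y -256.6 -230.7 ztop 29.3
552 220 y -255.0 -230.0 ztop 28.2
560 177 y -254.4 -229.9 ztop 26.8
```

View pics/w1b.png

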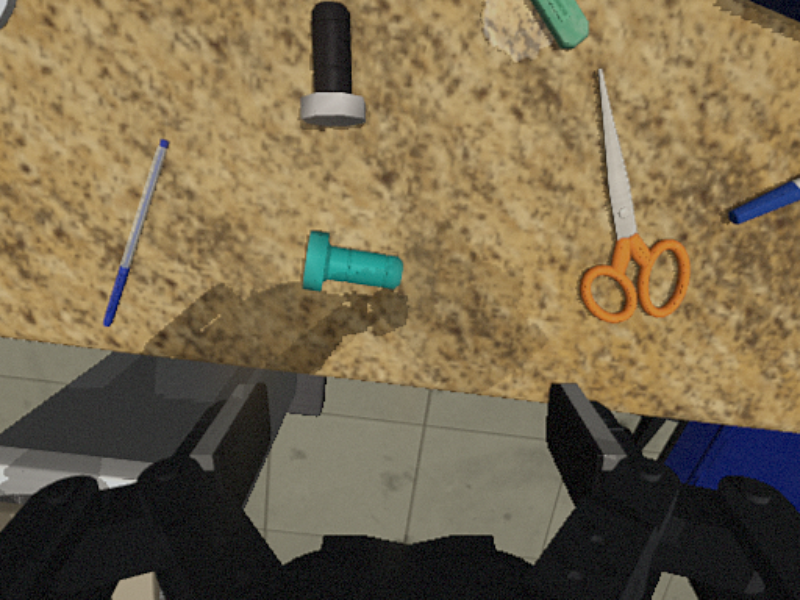

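The wrist picture shows the black tool with its foot at (333,110) and its handle pointing up, and the turquoise decoy below at (350,262). The tool axis has a heading of 7.7° with its centre at (527,-246). Next is the holder.

{"op": "carry_out", "data": {
  "commands": [
    [1, 0, 0, 0, 8.1],
    [1, 0, 0, 0, 8.1],
    [1, 0, 0, 0, 8.1],
    [1, 0, 0, 0, 8.1],
    [1, -4, -30, 0, 0],
    [1, -4, -30, 0, 0],
    [1, -4, -30, 0, 0],
    [1, -4, -30, 0, 0],
    [1, -4, -30, 0, 0],
    [1, -4, -30, 0, 0],
    [1, -4, -30, 0, 0],
    [1, -4, -30, 0, 0],
    [1, -4, -30, 0, 0],
    [1, -4, -30, 0, 0],
    [1, -4, -30, 0, 0],
    [1, -3, -13, 0, 0],
    [1, 0, 0, 0, 0],
    [1, 0, 0, 0, 0]
  ]
}}

```text
time_s: 2.95
tcp_pos: [0.5096, 0.0159, 0.2311]
ee_rot: [3.067, -0.679, -0.001]
force: [0.1, -0.6, 1.0]
finger_gap: 0.0852
grasp_force: 0.0
```

Run:
```python
from h import *
c,p,d=snap('wrist','w2.png'); W=cloud(c,d); np.savez('w2.npz',W=W,p=p)
plan(494,204,230,-25)
w=W.reshape(-1,3)*1000
b=(np.hypot(w[:,0]-557,w[:,1]-17)<60)
print('bench',np.nanmedian(w[b&(w[:,2]<4)],0))
def circ(q):
    A=np.c_[2*q[:,:2],np.ones(len(q))]; s=np.linalg.lstsq(A,(q[:,:2]**2).sum(1),rcond=None)[0]; return s[:2].round(1),np.sqrt(s[2]+s[0]**2+s[1]**2).round(1)
q=w[b&(w[:,2]>25.5)&(w[:,2]<30)]
print('body',cv2.minEnclosingCircle(q[np.hypot(q[:,0]-557,q[:,1]-17)<41,:2].astype(np.float32)))
r=w[b&(w[:,2]>19)&(w[:,2]<24)]; r=r[np.hypot(r[:,0]-557,r[:,1]-17)<30]; print('recess',len(r),r.mean(0),cv2.minEnclosingCircle(r[:,:2].astype(np.float32)))
f=w[b&(w[:,2]>6)&(w[:,2]<10)]; f=f[np.hypot(f[:,0]-557,f[:,1]-17)<52]; print('foot',cv2.minEnclosingCircle(f[:,:2].astype(np.float32)))
t=w[b&(w[:,2]>35)&(w[:,2]<43)]
n,l,cc=cv2.kmeans(t.astype(np.float32),3,None,(3,50,.01),5,2)[0:3]; print('catches',[(cc[i],(l==i).sum()) for i in range(3)],cc.mean(0))
a=cv2.resize(p[:,:,::-1],(800,600));cv2.imwrite('pics/w2b.png',a)
```

```text
t 3.0 tcp [509.6  15.8 231.1] head -24.99 F [ 0.6 -0.4  0.9] gap 85.5 yaw 0.01 shift [ -93.7 -164.     1. ]
bench [ 5.61844536e+02  5.30694132e+00 -1.78103873e-01]
body ((557.3922119140625, 18.812053680419922), 38.03019714355469)
recess 1689 [557.57842041  18.99767805  22.15550428] ((557.3556518554688, 19.019081115722656), 26.585107803344727)
foot ((557.3593139648438, 18.903724670410156), 47.997100830078125)
catches [(array([555.1654  ,  47.523323,  37.04827 ], dtype=float32), np.int64(45)), (array([533.5366   ,   2.3023956,  36.96712  ], dtype=float32), np.int64(41)), (array([583.94977  ,   6.3455267,  37.035103 ], dtype=float32), np.int64(46))] [557.5506    18.72375   37.016834]
```

View pics/w2b.png

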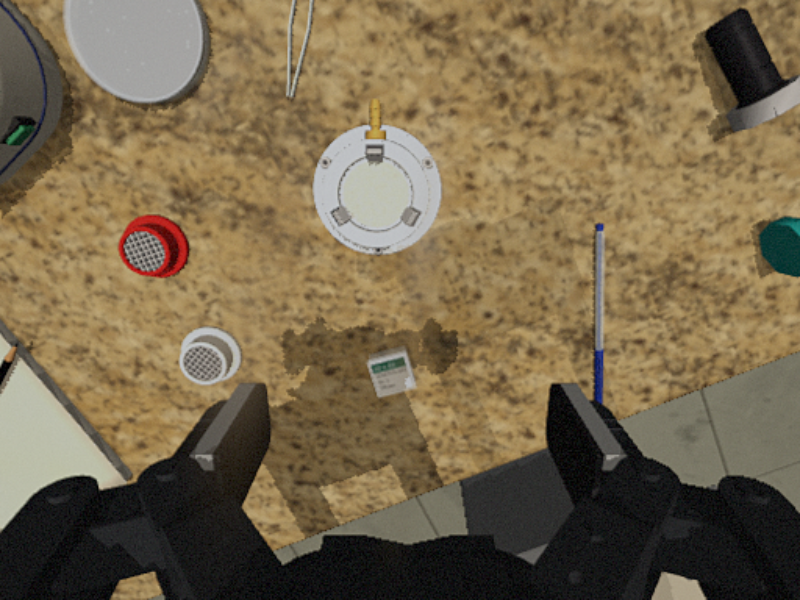

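The holder sits at (377,190) with its three catches visible and its centre at (557.4,18.9), and the radii match the given sizes. The cap is at (210,357). I'll move over the cap and measure it in a similar view.

{"op": "carry_out", "data": {
  "commands": [
    [1, -17, -25, 0, 0],
    [1, -17, -25, 0, 0],
    [1, -17, -25, 0, 0],
    [1, -17, -25, 0, 0],
    [1, -17, -25, 0, 0],
    [1, -17, -25, 0, 0],
    [1, 0, -10, 0, 0],
    [1, 0, 0, 0, 0],
    [1, 0, 0, 0, 0]
  ]
}}

```text
time_s: 3.9
tcp_pos: [0.4851, 0.204, 0.2312]
ee_rot: [3.067, -0.679, -0.0]
force: [-0.6, -0.3, -0.4]
finger_gap: 0.0851
grasp_force: 0.0
```

Run:
```python
from h import *
c,p,d=snap('wrist','w3.png'); W=cloud(c,d)
w=W.reshape(-1,3)*1000
b=(np.hypot(w[:,0]-494,w[:,1]-204)<34)
q=w[b&(w[:,2]>18)&(w[:,2]<26)];(x,y),r=cv2.minEnclosingCircle(q[:,:2].astype(np.float32)); print('collar',x,y,r,np.median(q[:,2]))
f=w[b&(w[:,2]>4)&(w[:,2]<8)];print('flange',cv2.minEnclosingCircle(f[:,:2].astype(np.float32)))
plan(x,y,100,-25)
```

```text
collar 495.2297058105469 205.22523498535156 19.047067642211914 20.330522058698413
flange ((495.2525939941406, 205.41258239746094), 24.947572708129883)
t 3.95 tcp [485.1 203.9 231.2] head -24.99 F [-0.5  0.1  0.3] gap 85.2 yaw 0.01 shift [  8.6  -5.6 131.2]
```

{"op": "carry_out", "data": {
  "commands": [
    [1, 8.6, -5.6, 20, 0],
    [1, 0, 0, 30, 0],
    [1, 0, 0, 30, 0],
    [1, 0, 0, 30, 0],
    [1, 0, 0, 30, 0],
    [0.7, 0, 0, 30, 0],
    [0.7, 0, 0, 25, 0],
    [0.7, 0, 0, 18, 0],
    [0.7, 0, 0, 10, 0],
    [0.7, 0, 0, 0, 0],
    [0.7, 0, 0, 0, 0],
    [0, 0, 0, 0, 0],
    [0, 0, 0, 0, 0],
    [0, 0, 0, 0, 0],
    [0, 0, 0, 0, 0],
    [0, 0, 0, 0, 0],
    [0, 0, 0, 0, 0]
  ],
  "grip_force": 35
}}

```text
time_s: 5.65
tcp_pos: [0.4962, 0.2072, 0.01]
ee_rot: [-3.067, 0.677, -0.004]
force: [-0.5, -0.8, 6.3]
finger_gap: 0.0365
grasp_force: 34.9
```

```bash
python3 -c "
from h import *
snap('wrist','w4.png');plan(557.4,18.9,80,-25)"
```

```text
t 5.7 tcp [496.2 207.2  10. ] head -24.9 F [-0.4 -0.8  5.6] gap 35.9 yaw 0.1 shift [135.2 144.7 -69.9]
```

View pics/w4.png

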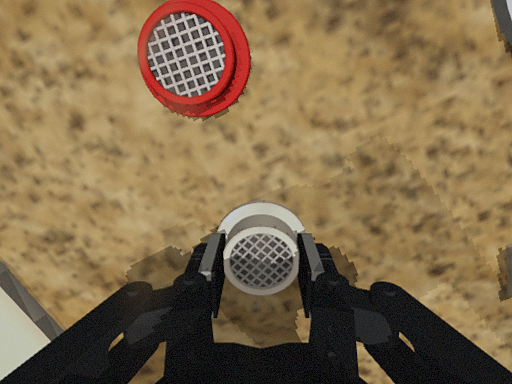

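The cap collar sits between the pads, but the tips press on the flange (6 N up). I'll open, rise 5 mm and regrip.

{"op": "carry_out", "data": {
  "commands": [
    [0.6, 0, 0, 0, 0],
    [0.6, 0, 0, 0, 0],
    [0.6, 0, 0, -5, 0],
    [0.6, 0, 0, 0, 0],
    [0, 0, 0, 0, 0],
    [0, 0, 0, 0, 0],
    [0, 0, 0, 0, 0],
    [0, 0, 0, 0, 0],
    [0, 0, 0, 0, 0],
    [0, 0, 0, 0, 0]
  ]
}}

```text
time_s: 6.7
tcp_pos: [0.4952, 0.207, 0.0139]
ee_rot: [-3.067, 0.677, -0.001]
force: [-1.7, 0.4, 5.0]
finger_gap: 0.0358
grasp_force: 34.4
```

```bash
python3 -c "
from h import *
plan(557.4,18.9,80,-25)"
```

```text
t 6.7 tcp [495.2 207.   13.9] head -24.91 F [-1.7  0.4  5. ] gap 35.8 yaw 0.09 shift [135.9 144.2 -66.1]
```

{"op": "carry_out", "data": {
  "commands": [
    [0, 0, 0, -10, 0],
    [0, 0, 0, -25, 0],
    [0, 0, 0, -30, 0],
    [0, 20, 20, 0, 0],
    [0, 20, 20, 0, 0],
    [0, 20, 20, 0, 0],
    [0, 20, 20, 0, 0],
    [0, 20, 20, 0, 0],
    [0, 20, 20, 0, 0],
    [0, 15, 20, 0, 0],
    [0, 0, 4, 0, 0],
    [0, 0, 0, 0, 0],
    [0, 0, 0, 0, 0]
  ]
}}

```text
time_s: 8.0
tcp_pos: [0.5563, 0.0201, 0.0784]
ee_rot: [-3.067, 0.677, 0.001]
force: [-0.4, 0.0, 0.4]
finger_gap: 0.0356
grasp_force: 35.0
```

Run:
```python
from h import *
c,p,d=snap('wrist','w5.png'); W=cloud(c,d)*1000
s=robot.sense();T=s['tcp_pos']*1000
plan(557.4,18.9,80,-25)
M=R.from_rotvec(s['ee_rot']).as_matrix()
L=(W.reshape(-1,3)-T)@M
g=p.reshape(-1,3).astype(int)
m=(abs(L[:,0])<30)&(abs(L[:,1])<22)&(L[:,2]>-25)&(L[:,2]<20)&(g.min(1)>90)
q=L[m]; print(len(q))
for lo in range(-20,16,3):
    k=q[(q[:,2]>=lo)&(q[:,2]<lo+3)]
    if len(k)>3: print(lo,len(k),k.min(0).round(1),k.max(0).round(1))
```

```text
t 8.05 tcp [556.3  20.4  78.3] head -24.87 F [ 0.3 -0.2  0.8] gap 36.2 yaw 0.13 shift [ 1.6  0.9 -1.7]
4305
-11 564 [-17.3 -20.7 -10. ] [19.9 20.4 -8. ]
-8 1826 [-18.8 -21.8  -8. ] [20.3 18.3 -5. ]
-5 191 [-10.6 -17.6  -5. ] [20.3 17.6 -2. ]
-2 137 [  9.5 -16.7  -2. ] [20.2 17.1  1. ]
1 123 [  7.  -17.3   1. ] [20.  18.3  4. ]
4 174 [  7.6 -20.2   4. ] [25.8 21.4  7. ]
7 1182 [  4.4 -22.    7. ] [26.  21.9 10. ]
10 100 [ 14.5 -20.5  10. ] [26.1 21.1 13. ]
```

View pics/w5.png

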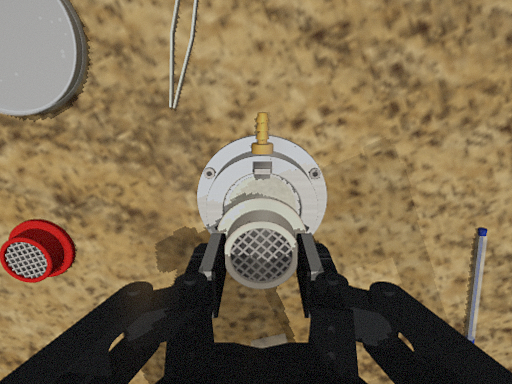

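Run:
```python
from h import *
from scipy.optimize import least_squares
c,p,d=snap('wrist'); W=cloud(c,d).reshape(-1,3)*1000
s=robot.sense();T=s['tcp_pos']*1000;M=R.from_rotvec(s['ee_rot']).as_matrix();L=(W-T)@M
g=p.reshape(-1,3).astype(int)
def fit(w,c0,r,n=72):
    a=np.degrees(np.arctan2(w[:,1]-c0[1],w[:,0]-c0[0])).astype(int)//5; rr=np.hypot(*(w[:,:2]-c0).T)
    e=np.array([w[a==k][np.argsort(rr[a==k])[-2],:2] for k in set(a) if (a==k).sum()>4])
    rs=least_squares(lambda q:np.hypot(*(e-q).T)-r,c0,loss='soft_l1'); return rs.x.round(2),np.abs(rs.fun).mean().round(2),len(e)
b=np.hypot(W[:,0]-557,W[:,1]-19)
vis=(W-[557,19,0])@np.array([.9,-.42,0])>0
print('foot',fit(W[(b<52)&(W[:,2]>6.3)&(W[:,2]<9.5)&vis],[557.,19.],48))
print('body',fit(W[(b<42)&(W[:,2]>26)&(W[:,2]<30)&vis],[557.,19.],38))
m=(np.hypot(L[:,0],L[:,1])<29)&(L[:,2]>6)&(L[:,2]<12)&(L[:,0]>12)&(g.min(1)>90)
print('flange world',fit(W[m],T[:2],25,),'z',np.median(W[m][:,2]))
m=(np.hypot(L[:,0],L[:,1])<20.5)&(L[:,2]>-13)&(L[:,2]<-7.2)&(g.min(1)>110)&((abs(L[:,1])<16))
q=L[m]; A=np.c_[q[:,:2],np.ones(len(q))]; k=np.linalg.lstsq(A,q[:,2],rcond=None)[0]; print('rim',len(q),'tilt deg',np.degrees(k[:2]).round(2),k[2],fit(W[m],T[:2],19))
m=(np.hypot(L[:,0],L[:,1])<14)&(L[:,2]>-8)&(L[:,2]<-4); q=L[m]; A=np.c_[q[:,:2],np.ones(len(q))]; k=np.linalg.lstsq(A,q[:,2],rcond=None)[0]; print('mesh',len(q),np.degrees(k[:2]).round(2),k[2])
plan(557.4,18.9)
```

```text
foot (array([557.21,  19.  ]), np.float64(0.2), 35)
body (array([557.33,  18.97]), np.float64(0.17), 36)
flange world (array([557.09,  19.89]), np.float64(0.12), 24) z 70.20690472223713
rim 801 tilt deg [ 0.14 -0.02] -8.067525579924094 (array([557.51,  19.53]), np.float64(0.87), 57)
mesh 2127 [ 0.13 -0.23] -5.839433857802265
t 8.1 tcp [556.4  20.5  78.3] head -24.85 F [ 0.1  0.9 -1. ] gap 36.0 yaw 0 shift [ 1.6  1.  -0. ]
```

{"op": "carry_out", "data": {
  "commands": [
    [0, 0.6, 0.7, 0, 0],
    [0, 0, 0, 15, 0],
    [0, 0, 0, 11, 0],
    [0, 0, 0, 4, 0],
    [0, 0, 0, 1, 0],
    [0, 0, 0, 0, 0],
    [0, 0, 0, 1, 0],
    [0, 0, 0, 0, 0]
  ]
}}

```text
time_s: 8.9
tcp_pos: [0.5571, 0.0185, 0.0465]
ee_rot: [3.068, -0.678, 0.001]
force: [0.1, -0.4, -0.2]
finger_gap: 0.0361
grasp_force: 35.1
```

{"op": "carry_out", "data": {
  "commands": [
    [0, 0, 0, 0.8, 0],
    [0, 0, 0, 0, 0],
    [0, 0, 0, 0.5, 0],
    [0, 0, 0, 0, 0]
  ]
}}

```text
time_s: 9.3
tcp_pos: [0.5568, 0.0186, 0.045]
ee_rot: [3.068, -0.678, -0.0]
force: [-1.7, -0.2, -0.1]
finger_gap: 0.0356
grasp_force: 35.1
```

{"op": "carry_out", "data": {
  "commands": [
    [0, 0, 0, 0.5, 0],
    [0, 0, 0, 0, 0],
    [0, 0, 0, 0, 0]
  ]
}}

```text
time_s: 9.6
tcp_pos: [0.5569, 0.0186, 0.0445]
ee_rot: [-3.068, 0.677, 0.0]
force: [-0.6, 0.4, 1.7]
finger_gap: 0.036
grasp_force: 35.2
```

Light contact at the expected height, so I'll release, rise and check.

{"op": "carry_out", "data": {
  "commands": [
    [0.5, 0, 0, 0, 0],
    [0.55, 0, 0, 0, 0],
    [0.6, 0, 0, 0, 0],
    [0.6, 0, 0, 0, 0],
    [0.7, 0, 0, -5, 0],
    [0.8, 0, 0, -20, 0],
    [0.8, 0, 0, -30, 0],
    [0.8, 0, 0, -30, 0],
    [0.8, 0, 0, -30, 0],
    [0.8, -15, 0, -30, 0],
    [0.8, 0, 0, 0, 0],
    [0.8, 0, 0, 0, 0]
  ]
}}

```text
time_s: 10.8
tcp_pos: [0.5439, 0.0249, 0.1908]
ee_rot: [-3.067, 0.677, -0.004]
force: [0.5, -0.6, -0.5]
finger_gap: 0.0683
grasp_force: 0.0
```

```bash
cat > cap.py <<'E'
from h import *
c,p,d=snap('wrist'); W=cloud(c,d).reshape(-1,3)*1000
b=np.hypot(W[:,0]-557,W[:,1]-19)
q=W[(b<24)&(W[:,2]>38)]; print('zmed',np.median(q[:,2]))
t=np.percentile(q[:,2],95)
r=q[q[:,2]>t-1.5]; print('rim',cv2.minEnclosingCircle(r[:,:2].astype(np.float32)))
m=q[(q[:,2]<t-1.5)&(q[:,2]>t-5)]
for n,k in(('rim',r),('mesh',m)):
    A=np.c_[k[:,:2]-[557,19],np.ones(len(k))]; print(n,len(k),np.linalg.lstsq(A,k[:,2],rcond=None)[0]*[57.3,57.3,1])
E
python3 cap.py; python3 -c "
from h import *
plan(555,-242,200,7.7)"
```

```text
zmed 272.33615337181254
rim ((560.0142822265625, 17.582717895507812), 23.707998275756836)
rim 898 [ 46.929643   -21.80969379 277.71317852]
mesh 1158 [ 13.42891042  -6.2602624  277.71131703]
t 10.85 tcp [543.3  24.9 189.4] head -24.9 F [-0.5 -0.1 -0.6] gap 68.6 yaw -32.6 shift [-24.1 266.  -10.6]
```

```bash
sed -i 's/(W\[:,2\]>38)/(W[:,2]>38)\&(W[:,2]<62)/' cap.py; python3 cap.py
```

```text
zmed 50.46516674613815
rim ((557.4569702148438, 18.82631492614746), 18.870044708251953)
rim 340 [ 0.52471218 -1.6077695  52.42045897]
mesh 921 [-0.19398417 -0.83335965 50.16328301]
```

The cap rests centred and level (rim 52.4 mm). Now to the press tool.

{"op": "carry_out", "data": {
  "commands": [
    [0.8, 0, 0, 0, -8.15],
    [0.8, 0, 0, 0, -8.15],
    [0.8, 0, 0, 0, -8.15],
    [0.8, 0, 0, 0, -8.15],
    [0.8, -2, 29, 0, 0],
    [0.8, -2, 29, 0, 0],
    [0.8, -2, 29, 0, 0],
    [0.8, -3, 29, 0, 0],
    [0.8, -3, 29, 0, 0],
    [0.8, -3, 29, 0, 0],
    [0.8, -3, 29, 0, 0],
    [0.8, -3, 29, 0, 0],
    [0.8, -3, 29, 0, 0],
    [0.8, 0, 5, 0, 0],
    [0.8, 0, 0, 0, 0],
    [0.8, 0, 0, 0, 0]
  ]
}}

```text
time_s: 12.5
tcp_pos: [0.5547, -0.2411, 0.1883]
ee_rot: [-3.133, -0.211, 0.003]
force: [0.1, 0.3, 0.0]
finger_gap: 0.0683
grasp_force: 0.0
```

```bash
cat > tool.py <<'E'
from h import *
c,p,d=snap('wrist','w6.png'); W=cloud(c,d); w=W.reshape(-1,3)*1000
b=(np.abs(w[:,0]-525)<60)&(np.abs(w[:,1]+245)<45)&(w[:,2]<60)
q=w[b&(w[:,2]>6)]
print(cv2.minAreaRect(q[:,:2].astype(np.float32)),q[:,2].max())
for x0 in range(480,590,8):
    k=q[(q[:,0]>=x0)&(q[:,0]<x0+8)]
    if len(k)>5: print(x0+4,len(k),'y',k[:,1].min().round(1),k[:,1].max().round(1),'ztop',np.percentile(k[:,2],98).round(1))
plan(551,-242.6,100,7.7)
E
python3 tool.py
```

```text
((529.003173828125, -245.19461059570312), (71.25199127197266, 41.481754302978516), 7.787499904632568) 44.19635158599198
492 44 y -249.9 -229.5 ztop 43.7
500 303 y -270.3 -227.9 ztop 43.8
508 399 y -269.2 -228.3 ztop 42.8
516 181 y -259.6 -233.6 ztop 33.0
524 179 y -258.5 -232.7 ztop 31.9
532 183 y -257.1 -231.8 ztop 31.3
540 185 y -256.1 -230.7 ztop 30.4
548 187 y -255.0 -229.8 ztop 29.0
556 185 y -254.0 -228.8 ztop 27.5
564 129 y -252.8 -229.6 ztop 26.3
t 12.55 tcp [ 554.9 -240.8  188.7] head 7.73 F [-0.8 -0.3  0.4] gap 68.2 yaw 0.03 shift [-4.   1.4 88.7]
```

{"op": "carry_out", "data": {
  "commands": [
    [0.8, -3, 0.7, 30, 0],
    [0.7, 0, 0, 30, 0],
    [0.6, 0, 0, 30, 0],
    [0.6, 0, 0, 30, 0],
    [0.6, 0, 0, 30, 0],
    [0.6, 0, 0, 22, 0],
    [0.6, 0, 0, 12, 0],
    [0.6, 0, 0, 2, 0],
    [0.6, 0, 0, 0, 0],
    [0.3, 0, 0, 0, 0],
    [0, 0, 0, 0, 0],
    [0, 0, 0, 0, 0],
    [0, 0, 0, 0, 0],
    [0, 0, 0, 0, 0],
    [0, 0, 0, 0, 0]
  ],
  "grip_force": 20
}}

```text
time_s: 14.05
tcp_pos: [0.5534, -0.2436, 0.005]
ee_rot: [3.133, 0.211, 0.004]
force: [0.8, 0.7, 7.4]
finger_gap: 0.0249
grasp_force: 20.6
```

{"op": "carry_out", "data": {
  "commands": [
    [0, -1, 0, -3, 0],
    [0, -1.5, 0, -3.4, 0],
    [0, -2, 0, -5, 0],
    [0, -2.6, 0, -5, 0],
    [0, -3, 0, -4.6, 0],
    [0, -3.2, 0, -4.6, 0],
    [0, 0, 0, 0, 0]
  ]
}}

```text
time_s: 14.75
tcp_pos: [0.5391, -0.2452, 0.0301]
ee_rot: [3.134, 0.21, 0.002]
force: [0.3, -0.0, -1.4]
finger_gap: 0.0253
grasp_force: 20.1
```

Run:
```python
from h import *
plan()
c,p,d=snap('wrist','w7.png'); W=cloud(c,d).reshape(-1,3)*1000
s=robot.sense();T=s['tcp_pos']*1000;M=R.from_rotvec(s['ee_rot']).as_matrix();L=(W-T)@M
L[:,2]=W[:,2]
m=(abs(L[:,1])<24)&(L[:,0]>-110)&(L[:,0]<30)&(W[:,2]>4)&(W[:,2]<80);q=L[m]
for a in range(-110,30,6):
    k=q[(q[:,0]>=a)&(q[:,0]<a+6)]
    if len(k)>3:print(a+3,len(k),k[:,1].min().round(),k[:,1].max().round(),k[:,2].min().round(1),np.percentile(k[:,2],98).round(1))
cv2.imwrite('pics/w7.png',p[:,:,::-1])
```

```text
t 14.75 tcp [ 539.1 -245.2   30.1] head 7.67 F [ 0.3 -0.  -1.4] gap 25.3 yaw 0 shift [0. 0. 0.]
-53 16 14.0 20.0 29.9 37.1
-47 264 -19.0 20.0 29.3 44.9
-41 98 -13.0 12.0 45.0 55.7
-35 540 -13.0 12.0 45.7 56.4
-29 559 -13.0 13.0 42.7 55.7
-23 573 -12.0 13.0 43.4 55.2
-17 587 -12.0 13.0 42.6 54.4
-11 685 -14.0 15.0 41.4 67.8
-5 978 -14.0 15.0 40.0 76.4
1 910 -14.0 15.0 41.8 75.3
7 2019 -24.0 24.0 27.9 73.5
13 2389 -24.0 24.0 33.1 79.6
```

View pics/w7.png

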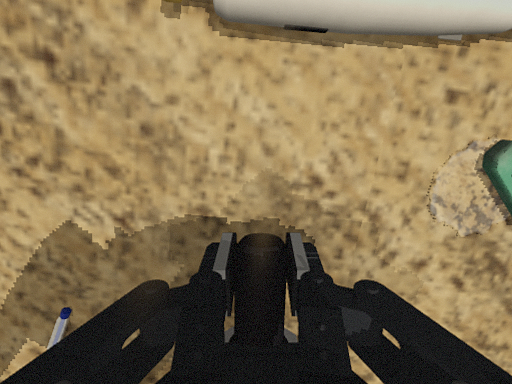

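The tool was lifted level (6° dip, about 2 N): pad friction holds the angle. I'll jolt upward and see whether it swings foot-down.

{"op": "carry_out", "data": {
  "commands": [
    [0, 0, 0, -40, 0],
    [0, 0, 0, 0, 0],
    [0.26, 0, 0, 0, 0],
    [0.26, 0, 0, 0, 0]
  ]
}}

```text
time_s: 15.2
tcp_pos: [0.5384, -0.2444, 0.068]
ee_rot: [-3.134, -0.211, 0.002]
force: [0.2, 0.9, -2.6]
finger_gap: 0.0254
grasp_force: 20.8
```

```bash
cat > ang.py <<'E'
from h import *
plan()
c,p,d=snap('wrist','w8.png'); W=cloud(c,d).reshape(-1,3)*1000
s=robot.sense();T=s['tcp_pos']*1000;M=R.from_rotvec(s['ee_rot']).as_matrix();L=(W-T)@M
m=(abs(L[:,1])<5)&(L[:,0]>-90)&(L[:,0]<30)&(L[:,2]>-36)&(W[:,2]>4);q=L[m]
for a in range(-90,30,6):
    k=q[(q[:,0]>=a)&(q[:,0]<a+6)]
    if len(k)>3:print(a+3,len(k),'z rel tcp',(-k[:,2].max()).round(1),np.percentile(-k[:,2],95).round(1))
E
python3 ang.py
```

```text
t 15.2 tcp [ 538.4 -244.4   68. ] head 7.7 F [ 0.2  0.9 -2.6] gap 25.4 yaw 0 shift [0. 0. 0.]
-45 70 z rel tcp 18.1 20.4
-39 183 z rel tcp 18.3 20.8
-33 206 z rel tcp 18.0 21.1
-27 179 z rel tcp 18.8 21.4
-21 213 z rel tcp 18.8 21.5
-15 216 z rel tcp 18.9 21.7
-9 226 z rel tcp 19.0 21.7
-3 243 z rel tcp 18.9 21.9
3 243 z rel tcp 19.3 22.3
9 679 z rel tcp -1.5 21.3
```

The jolt rotated it about 8°. I'll ratchet on with up/down jolts.

{"op": "carry_out", "data": {
  "commands": [
    [0.28, 0, 0, -45, 0],
    [0.28, 0, 0, 45, 0],
    [0.28, 0, 0, -45, 0],
    [0.28, 0, 0, 45, 0],
    [0.28, 0, 0, -45, 0],
    [0.28, 0, 0, 0, 0]
  ]
}}

```text
time_s: 15.85
tcp_pos: [0.5395, -0.245, 0.1144]
ee_rot: [-3.134, -0.211, 0.001]
force: [1.1, -1.1, 1.5]
finger_gap: 0.0248
grasp_force: 20.0
```

```bash
python3 ang.py
```

```text
t 15.85 tcp [ 539.5 -245.   114.4] head 7.69 F [ 1.1 -1.1  1.5] gap 24.8 yaw 0 shift [0. 0. 0.]
-39 38 z rel tcp -27.9 -25.4
-33 110 z rel tcp -29.4 -25.6
-3 84 z rel tcp -48.6 17.7
3 283 z rel tcp 14.4 18.9
9 326 z rel tcp 10.6 16.4
15 315 z rel tcp 6.0 12.8
21 146 z rel tcp 2.5 9.5
```

The view now shows the handle's end face tilted about 28°, so the tool leans only about 30°. A few more jolts.

{"op": "carry_out", "data": {
  "commands": [
    [0.28, 0, 0, 45, 0],
    [0.28, 0, 0, -45, 0],
    [0.28, 0, 0, 45, 0],
    [0.28, 0, 0, -45, 0],
    [0.28, 0, 0, 0, 0],
    [0.28, 0, 0, 0, 0]
  ]
}}

```text
time_s: 16.5
tcp_pos: [0.5398, -0.2453, 0.1147]
ee_rot: [3.133, 0.211, 0.003]
force: [-1.1, 0.4, -2.9]
finger_gap: 0.025
grasp_force: 20.4
```

```bash
sed -i 's/W\[:,2\]>4/W[:,2]>25/' ang.py
cat >> ang.py <<'E'
k=L[(abs(L[:,1])<10)&(abs(L[:,0])<40)&(L[:,2]>-36)&(L[:,2]<-1)]
for _ in range(4):
    A=np.c_[k[:,:2],np.ones(len(k))]; f=np.linalg.lstsq(A,k[:,2],rcond=None)[0]; r=abs(A@f-k[:,2]); k=k[r<max(1.5,np.percentile(r,80))]
print('face tilt x,y',np.degrees(np.arctan(f[:2])),len(k),k.min(0),k.max(0))
cv2.imwrite('pics/w9.png',p[150:384,100:412,::-1])
E
python3 ang.py
```

```text
t 16.5 tcp [ 539.8 -245.3  114.7] head 7.69 F [-1.1  0.4 -2.9] gap 25.0 yaw 0 shift [0. 0. 0.]
-3 59 z rel tcp 12.7 15.7
3 243 z rel tcp -43.0 16.9
9 475 z rel tcp -56.1 15.2
15 391 z rel tcp -54.0 13.6
21 280 z rel tcp -5.0 11.8
face tilt x,y [18.14004237 -1.1918611 ] 1501 [ -0.51889364  -9.98318979 -17.42488961] [21.63346567  9.88448495 -8.41334331]
```

View pics/w9.png

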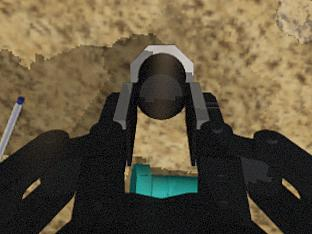

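The tool now leans about 18°, with the foot under the grip. One more pair of jolts, then lower.

{"op": "carry_out", "data": {
  "commands": [
    [0.28, 0, 0, 45, 0],
    [0.28, 0, 0, -45, 0],
    [0.28, 0, 0, 45, 0],
    [0.28, 0, 0, -45, 0],
    [0.28, 0, 0, 0, 0],
    [0.28, 0, 0, 20, 0],
    [0.28, 0, 0, 20, 0],
    [0.28, 0, 0, 8, 0],
    [0.28, 0, 0, 0, 0],
    [0.28, 0, 0, 0, 0]
  ]
}}

```text
time_s: 17.55
tcp_pos: [0.5393, -0.245, 0.0668]
ee_rot: [3.134, 0.211, 0.001]
force: [0.0, 0.1, -2.0]
finger_gap: 0.0248
grasp_force: 20.5
```

```bash
python3 ang.py|tail -1
```

```text
face tilt x,y [12.89162283 -1.26886118] 1485 [ -1.75244087  -9.8695033  -14.87512516] [20.77346241  9.75009364 -7.87668766]
```

{"op": "carry_out", "data": {
  "commands": [
    [0.28, 0, 0, 2, 0],
    [0.28, 0, 0, 0, 0],
    [0.28, 0, 0, 1, 0],
    [0.28, 0, 0, 0, 0],
    [0.28, 0, 0, 1, 0],
    [0.28, 0, 0, 0, 0]
  ]
}}

```text
time_s: 18.2
tcp_pos: [0.539, -0.2448, 0.0619]
ee_rot: [-3.134, -0.211, 0.0]
force: [0.3, 0.3, -2.0]
finger_gap: 0.0249
grasp_force: 20.5
```

{"op": "carry_out", "data": {
  "commands": [
    [0.28, 0, 0, 1, 0],
    [0.28, 0, 0, 0, 0],
    [0.28, 0, 0, 0, 0]
  ]
}}

```text
time_s: 18.5
tcp_pos: [0.5394, -0.245, 0.0616]
ee_rot: [3.134, 0.211, 0.001]
force: [0.1, 0.5, 3.9]
finger_gap: 0.0248
grasp_force: 20.9
```

{"op": "carry_out", "data": {
  "commands": [
    [0.7, 0, 0, 0, 0],
    [0.7, 0, 0, 0, 0],
    [0.7, 0, 0, 0, 0],
    [0.7, 0, 0, 0, 0],
    [0.7, 0, 0, 0, 0],
    [0.7, 0, 0, -20, 0],
    [0.7, 0, 0, -35, 0],
    [0.7, 0, 0, -40, 0],
    [0.7, 0, 0, -30, 0],
    [0.7, 0, 0, 0, 0],
    [0.7, 0, 0, 0, 0]
  ]
}}

```text
time_s: 19.6
tcp_pos: [0.5396, -0.2451, 0.187]
ee_rot: [3.133, 0.211, 0.003]
force: [-0.5, 0.2, -0.3]
finger_gap: 0.0597
grasp_force: 0.0
```

```bash
cat > stand.py <<'E'
from h import *
c,p,d=snap('wrist'); w=cloud(c,d).reshape(-1,3)*1000
g=p.reshape(-1,3)
b=(np.abs(w[:,0]-530)<50)&(np.abs(w[:,1]+245)<50)
q=w[b&(w[:,2]>66)&(w[:,2]<80)];print('top',len(q),cv2.minEnclosingCircle(q[:,:2].astype(np.float32)),np.median(q[:,2]))
A=np.c_[q[:,:2]-q[:,:2].mean(0),np.ones(len(q))];print(np.linalg.lstsq(A,q[:,2],rcond=None)[0]*[57.3,57.3,1])
f=w[b&(w[:,2]>11)&(w[:,2]<17)];print('foot',len(f),cv2.minAreaRect(f[:,:2].astype(np.float32)),np.median(f[:,2]))
(x,y),r=cv2.minEnclosingCircle(q[:,:2].astype(np.float32))
plan(x,y,41)
E
python3 stand.py
```

```text
top 644 ((533.6304931640625, -245.93777465820312), 13.157508850097656) 71.4175319042814
[-3.47786981 -1.05145567 70.94777028]
foot 570 ((537.4808959960938, -245.45303344726562), (35.34576416015625, 41.826744079589844), 6.20294713973999) 14.042434608979878
t 19.65 tcp [ 538.8 -244.7  185.4] head 7.69 F [ 0.1  0.1 -0.8] gap 59.7 yaw 0 shift [ -5.2   0.6 144.4]
```

Standing upright at (533.6,-245.9), top at 71.4 mm. I'll take it again from above.

{"op": "carry_out", "data": {
  "commands": [
    [0.7, -5.2, 0.6, 20, 0],
    [0.7, 0, 0, 30, 0],
    [0.7, 0, 0, 30, 0],
    [0.7, 0, 0, 30, 0],
    [0.7, 0, 0, 25, 0],
    [0.7, 0, 0, 15, 0],
    [0.7, 0, 0, 3, 0],
    [0.7, 0, 0, 0, 0],
    [0, 0, 0, 0, 0],
    [0, 0, 0, 0, 0],
    [0, 0, 0, 0, 0],
    [0, 0, 0, 0, 0],
    [0, 0, 0, 0, 0],
    [0, 0, 0, 0, 0],
    [0, 0, 0, -2, 0],
    [0, 0, 0, -3, 0],
    [0, 0, 0, -5, 0],
    [0, 0, 0, 0, 0]
  ],
  "grip_force": 30
}}

```text
time_s: 21.45
tcp_pos: [0.5343, -0.2463, 0.0438]
ee_rot: [3.134, 0.211, 0.001]
force: [0.4, 0.7, -1.5]
finger_gap: 0.0251
grasp_force: 30.2
```

{"op": "carry_out", "data": {
  "commands": [
    [0, 0, 0, -15, 0],
    [0, 0, 0, -30, 0],
    [0, 0, 0, -30, 0],
    [0, 0, 0, 0, 0]
  ],
  "grip_force": 110
}}

```text
time_s: 21.85
tcp_pos: [0.5372, -0.2479, 0.1247]
ee_rot: [3.129, 0.21, 0.012]
force: [1.2, -0.4, -1.6]
finger_gap: 0.0239
grasp_force: 107.9
```

Run:
```python
from h import *
plan(557.4,18.9,130)
exec(open('ang.py').read().split("plan()")[1].split('m=')[0])
m=(np.hypot(L[:,0],L[:,1])<16)&(L[:,2]<-25)&(L[:,2]>-55);k=L[m]
f0=np.percentile(k[:,2],10);k=k[abs(k[:,2]-f0)<4]
A=np.c_[k[:,:2],np.ones(len(k))]
for _ in range(3):
    f=np.linalg.lstsq(A,k[:,2],rcond=None)[0];r=abs(A@f-k[:,2]);g=r<max(1.,np.percentile(r,85));k=k[g];A=A[g]
print(len(k),f*[57.3,57.3,1],cv2.minEnclosingCircle(k[:,:2].astype(np.float32)))
```

```text
t 21.85 tcp [ 537.2 -247.9  124.7] head 7.69 F [ 1.2 -0.4 -1.6] gap 23.9 yaw 0 shift [  55.8 -261.7   -6.3]
1956 [  1.47986132   0.41220376 -39.58724782] ((0.5227890014648438, 0.36470267176628113), 15.848605155944824)
```

{"op": "carry_out", "data": {
  "commands": [
    [0, 5.5, -26, 0, 0],
    [0, 5.5, -26, 0, 0],
    [0, 5.5, -26, 0, 0],
    [0, 5.5, -26, 0, 0],
    [0, 5.5, -26, 0, 0],
    [0, 5.5, -26, 0, 0],
    [0, 5.5, -26, 0, 0],
    [0, 5.5, -26, 0, 0],
    [0, 5.5, -26, 0, 0],
    [0, 6, -27, 0, 0],
    [0, 0, 0, 0, 0],
    [0, 0, 0, 0, 0],
    [0, 0, 0, 0, 0]
  ]
}}

```text
time_s: 23.2
tcp_pos: [0.5536, 0.0193, 0.1175]
ee_rot: [3.134, 0.21, -0.002]
force: [-0.4, 0.6, -1.9]
finger_gap: 0.024
grasp_force: 108.1
```

Run:
```python
from h import *
plan(557.4,18.9,90)
exec(open('ang.py').read().split("plan()")[1].split('m=')[0])
g=p.reshape(-1,3).astype(int)
m=(np.hypot(L[:,0],L[:,1])<25)&(L[:,2]<-30)&(L[:,2]>-48)&(g.max(1)<110)&(abs(L[:,1])<11);k=L[m]
for lo in range(-48,-30,2):
    q=k[(k[:,2]>=lo)&(k[:,2]<lo+2)]
    if len(q)>5: print(lo,len(q),q.min(0).round(1),q.max(0).round(1))
m=(np.hypot(L[:,0],L[:,1])<30)&(L[:,2]>8)&(L[:,2]<36)&(g.min(1)>60);k=L[m]
for lo in range(8,36,3):
    q=k[(k[:,2]>=lo)&(k[:,2]<lo+3)]
    if len(q)>5: print(lo,len(q),q.min(0).round(1),q.max(0).round(1))
cv2.imwrite('pics/w10.png',p[:,:,::-1])
```

```text
t 23.2 tcp [553.6  19.3 117.5] head 7.68 F [-0.4  0.6 -1.9] gap 24.0 yaw 0 shift [ 3.8  1.  27.5]
-40 23 [ -9.2  -8.1 -38.6] [  9.1   8.7 -38. ]
-38 1710 [-11.6 -10.4 -38. ] [ 10.9  10.9 -36. ]
-36 469 [-11.7 -11.  -36. ] [ 11.8  11.  -34. ]
-34 259 [-10.9 -11.  -34. ] [ 12.3  10.9 -32. ]
-32 130 [  4.5 -10.7 -32. ] [ 12.   10.8 -30. ]
8 29 [ 9.9 -0.9  8.1] [11.7  5.1 11. ]
11 30 [ 9.8 -0.9 11.1] [11.7  6.3 13.8]
14 30 [ 9.3 -1.5 14.1] [11.7  7.  16.9]
17 126 [  0.8 -20.2  17. ] [18.8 20.4 20. ]
20 1004 [ -0.5 -21.   20. ] [20.1 20.7 23. ]
23 112 [  6.1 -21.1  23. ] [20.  20.7 26. ]
26 107 [  6.2 -21.   26. ] [20.2 20.4 29. ]
29 105 [  5.7 -21.3  29. ] [20.1 20.3 32. ]
32 75 [  6.3 -20.9  32. ] [20.1 19.7 34.9]
```

View pics/w10.png

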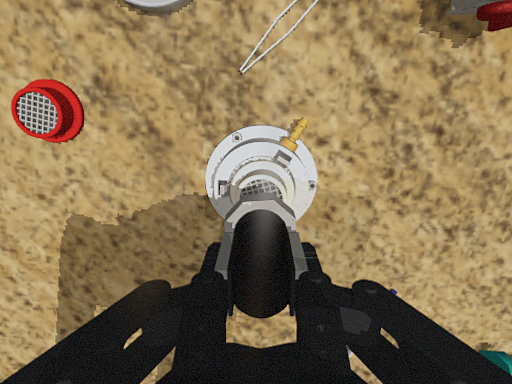

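The foot, the cap and all the catches look aligned. I'll correct by x +4.3, y +1, go down to near contact, then press in steps.

{"op": "carry_out", "data": {
  "commands": [
    [0, 4.3, 1, 0, 0],
    [0, 0, 0, 12, 0],
    [0, 0, 0, 10, 0],
    [0, 0, 0, 4, 0],
    [0, 0, 0, 0, 0],
    [0, 0, 0, 0, 0]
  ],
  "grip_force": 120
}}

```text
time_s: 23.85
tcp_pos: [0.5582, 0.0195, 0.0918]
ee_rot: [-3.134, -0.211, 0.001]
force: [0.4, -0.5, -1.4]
finger_gap: 0.0238
grasp_force: 117.6
```

{"op": "carry_out", "data": {
  "commands": [
    [0, 0, 0, 1, 0],
    [0, 0, 0, 1, 0],
    [0, 0, 0, 1, 0],
    [0, 0, 0, 1, 0],
    [0, 0, 0, 0, 0],
    [0, 0, 0, 0, 0]
  ]
}}

```text
time_s: 24.45
tcp_pos: [0.5585, 0.0196, 0.0881]
ee_rot: [3.134, 0.211, 0.0]
force: [-0.1, -0.2, -1.4]
finger_gap: 0.0236
grasp_force: 117.6
```

{"op": "carry_out", "data": {
  "commands": [
    [0, 0, 0, 1, 0],
    [0, 0, 0, 1, 0],
    [0, 0, 0, 1, 0],
    [0, 0, 0, 1, 0],
    [0, 0, 0, 0, 0]
  ]
}}

```text
time_s: 24.95
tcp_pos: [0.5592, 0.0195, 0.0849]
ee_rot: [3.134, 0.211, 0.002]
force: [-0.1, -0.4, 4.1]
finger_gap: 0.0237
grasp_force: 117.7
```

{"op": "carry_out", "data": {
  "commands": [
    [0, 0, 0, 1, 0],
    [0, 0, 0, 1, 0],
    [0, 0, 0, 0, 0]
  ]
}}

```text
time_s: 25.25
tcp_pos: [0.5583, 0.0195, 0.0817]
ee_rot: [3.134, 0.211, -0.001]
force: [0.4, -0.3, -0.8]
finger_gap: 0.0239
grasp_force: 117.6
```

{"op": "carry_out", "data": {
  "commands": [
    [0, 0, 0, 1, 0],
    [0, 0, 0, 1, 0],
    [0, 0, 0, 0, 0]
  ]
}}

```text
time_s: 25.55
tcp_pos: [0.5578, 0.0196, 0.0793]
ee_rot: [-3.134, -0.211, 0.002]
force: [-0.7, -0.0, -2.2]
finger_gap: 0.0239
grasp_force: 117.6
```

{"op": "carry_out", "data": {
  "commands": [
    [0, 0, 0, 1, 0],
    [0, 0, 0, 1, 0],
    [0, 0, 0, 0, 0]
  ]
}}

```text
time_s: 25.85
tcp_pos: [0.5587, 0.0196, 0.079]
ee_rot: [3.134, 0.211, 0.001]
force: [-2.9, 1.0, 6.1]
finger_gap: 0.0236
grasp_force: 117.7
```

{"op": "carry_out", "data": {
  "commands": [
    [0, 0, 0, 1, 0],
    [0, 0, 0, 1, 0],
    [0, 0, 0, 0, 0]
  ]
}}

```text
time_s: 26.15
tcp_pos: [0.5591, 0.0196, 0.0789]
ee_rot: [3.134, 0.211, 0.002]
force: [-10.0, 1.1, 20.7]
finger_gap: 0.0238
grasp_force: 119.0
```

Hard stop at 20 N. I'll lift and check the cap from above.

{"op": "carry_out", "data": {
  "commands": [
    [0, 0, 0, -5, 0],
    [0, 0, 0, -15, 0],
    [0, 0, 0, -20, 0],
    [0, -20, 0, -20, 0],
    [0, -30, 0, -20, 0],
    [0, -30, 0, -20, 0],
    [0, -30, 0, -10, 0],
    [0, 0, 0, 0, 0],
    [0, 0, 0, 0, 0]
  ]
}}

```text
time_s: 27.05
tcp_pos: [0.4498, 0.0047, 0.1873]
ee_rot: [3.134, 0.21, 0.004]
force: [0.1, 0.2, -2.1]
finger_gap: 0.0238
grasp_force: 117.6
```

```bash
python3 cap.py
python3 - <<'E'
from h import *
plan(533.6,-245.9,120)
c,p,d=snap('wrist','w11.png'); W=cloud(c,d).reshape(-1,3)*1000
t=W[(np.hypot(W[:,0]-557.4,W[:,1]-18.9)<38)&(np.hypot(W[:,0]-557.4,W[:,1]-18.9)>21)&(W[:,2]>33)&(W[:,2]<42)]
a=np.degrees(np.arctan2(t[:,1]-18.9,t[:,0]-557.4)); r=np.hypot(t[:,0]-557.4,t[:,1]-18.9)
for k in(-25,95,-145):
    m=abs((a-k+180)%360-180)<15; print(k,m.sum(),r[m].min() if m.any() else 0,r[m].max() if m.any() else 0,t[m,2].mean())
E
```

```text
zmed 42.193531547568625
rim ((557.8974609375, 18.777999877929688), 18.99104118347168)
rim 521 [ 0.07483509 -0.10734313 43.94780936]
mesh 1135 [-0.23328683  0.24824475 41.61860352]
t 27.1 tcp [449.9   4.8 186.7] head 7.68 F [ 0.7  0.5 -2. ] gap 23.5 yaw 0 shift [ 49.3 259.6  66.8]
-25 102 24.553291506791176 31.546074017220175 36.154544412429686
95 90 25.15786760876855 31.93591533249314 36.125204955214386
-145 76 25.58068921674439 31.844549355551262 36.52990174261188
```

The cap is home: rim at 43.95 mm, level, all three catches over the flange. Now I'll stand the tool back on its spot.

{"op": "carry_out", "data": {
  "commands": [
    [0, 5, 26, 0, 0],
    [0, 5, 26, 0, 0],
    [0, 5, 26, 0, 0],
    [0, 5, 26, 0, 0],
    [0, 5, 26, 0, 0],
    [0, 5, 26, 0, 0],
    [0, 5, 26, 0, 0],
    [0, 5, 26, 0, 0],
    [0, 5, 26, 0, 0],
    [0, 4, 26, 0, 0],
    [0, 0, 0, 30, 0],
    [0, 0, 0, 30, 0],
    [0, 0, 0, 30, 0],
    [0, 0, 0, 30, 0],
    [0, 0, 0, 20, 0],
    [0, 0, 0, 6, 0],
    [0, 0, 0, 0, 0],
    [0, 0, 0, 0, 0]
  ]
}}

```text
time_s: 28.95
tcp_pos: [0.5337, -0.2467, 0.0409]
ee_rot: [3.134, 0.211, 0.001]
force: [-0.0, -0.9, -1.5]
finger_gap: 0.0233
grasp_force: 118.1
```

{"op": "carry_out", "data": {
  "commands": [
    [0, 0, 0, 1, 0],
    [0, 0, 0, 1, 0],
    [0, 0, 0, 0, 0],
    [0, 0, 0, 0, 0]
  ]
}}

```text
time_s: 29.35
tcp_pos: [0.533, -0.2464, 0.0385]
ee_rot: [3.134, 0.211, 0.001]
force: [-0.8, -0.1, -1.8]
finger_gap: 0.0238
grasp_force: 118.1
```

{"op": "carry_out", "data": {
  "commands": [
    [0, 0, 0, 1, 0],
    [0, 0, 0, 1, 0],
    [0, 0, 0, 0, 0]
  ]
}}

```text
time_s: 29.65
tcp_pos: [0.5326, -0.2462, 0.0358]
ee_rot: [-3.134, -0.211, 0.001]
force: [-0.0, -0.5, -1.5]
finger_gap: 0.0238
grasp_force: 118.1
```

{"op": "carry_out", "data": {
  "commands": [
    [0, 0, 0, 1, 0],
    [0, 0, 0, 0, 0]
  ]
}}

```text
time_s: 29.85
tcp_pos: [0.5328, -0.2463, 0.0351]
ee_rot: [3.134, 0.211, 0.0]
force: [-0.3, 0.0, -2.6]
finger_gap: 0.0239
grasp_force: 118.1
```

{"op": "carry_out", "data": {
  "commands": [
    [0, 0, 0, 1, 0],
    [0, 0, 0, 0, 0],
    [0, 0, 0, 0, 0]
  ]
}}

```text
time_s: 30.15
tcp_pos: [0.533, -0.2463, 0.035]
ee_rot: [3.134, 0.211, 0.0]
force: [-2.5, 1.5, 5.9]
finger_gap: 0.0239
grasp_force: 118.2
```

Contact at 5.9 N, so I'll release, withdraw upward and check.

{"op": "carry_out", "data": {
  "commands": [
    [0, 0, 0, 0, 0],
    [0.3, 0, 0, 0, 0],
    [0.5, 0, 0, 0, 0],
    [0.7, 0, 0, 0, 0],
    [0.7, 0, 0, 0, 0],
    [0.7, 0, 0, 0, 0],
    [0.7, 0, 0, -20, 0],
    [0.7, 0, 0, -35, 0],
    [0.7, 0, 0, -40, 0],
    [0.7, 0, 0, -40, 0],
    [0.7, 0, 0, -20, 0],
    [0.7, 0, 0, 0, 0],
    [0.7, 0, 0, 0, 0]
  ],
  "grip_force": 20
}}

```text
time_s: 31.45
tcp_pos: [0.5329, -0.2464, 0.1892]
ee_rot: [3.134, 0.211, 0.001]
force: [-0.6, -0.2, -1.7]
finger_gap: 0.0599
grasp_force: 0.0
```

```bash
python3 stand.py
python3 - <<'E'
from h import *
c,p,d=snap('top','top_end.png'); W=cloud(c,d)*1000
q=W.reshape(-1,3); k=q[(np.hypot(q[:,0]-557,q[:,1]-19)<18)&(q[:,2]>38)&(q[:,2]<60)]; print(len(k),np.median(k[:,2]))
a=cv2.imread('pics/top.png').astype(int);b=cv2.imread('pics/top_end.png').astype(int)
m=(abs(a-b).max(2)>60).astype('uint8'); n,_,s,ce=cv2.connectedComponentsWithStats(cv2.dilate(m,np.ones((3,3))))
print([(s[i].tolist()) for i in range(1,n) if s[i,4]>40])
E
```

```text
top 635 ((531.6348266601562, -247.17941284179688), 13.173707008361816) 71.519117973792
[-2.98542743  0.10587889 71.11942137]
foot 568 ((535.15771484375, -246.2703857421875), (35.04318618774414, 41.98591995239258), 11.05305004119873) 14.0328546945284
t 31.5 tcp [ 532.2 -246.   187.8] head 7.69 F [-0.5  0.5 -0.7] gap 59.5 yaw 0 shift [ -0.6   1.3 146.8]
177 44.00044134719405
[[264, 124, 224, 260, 20792], [219, 186, 14, 22, 222], [141, 211, 22, 23, 400], [244, 348, 96, 36, 1643], [168, 365, 32, 19, 247]]
```

The tool stands with its top at 71.5 mm, the cap rim is at 44 mm, and only the intended items changed (the cap's old spot, the holder and the arm region). Handing in.

```bash
python3 -c "
from bench import robot
print(robot.close_job())"
```

```text
the job is handed in; nothing more can be done
None
```

The cap is snapped home and level under all three catches (rim 44 mm above the bench). The press tool stands upright clear of the holder, nothing else on the bench was seen to move, and the job is handed in at about 32 s.

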